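Free-run check of a rebuilt pump impeller

ROBOT

A 6-joint arm with a two-finger parallel gripper is mounted at the origin on the work surface. World frame = base frame: x ahead of the robot, y to its left, z up, the work surface at z = 0. Lengths are in m, angles in rad, forces in N, time in s.
With the tool pointing down it reaches from about 0.225 to 0.875 m from the base axis. Payload 3.4 kg.
Tool frame: the origin (TCP) lies between the finger pads, 19 mm behind the fingertips; this is the grasp point; z points along the fingers, y is the line along which they close (so a half turn about z gives the same grasp; the last joint's range is limited). The gripper opens to 85 mm and grips with 20 to 120 N. Pads are 22 mm wide; open, the fingers measure 114 mm over their backs; the gripper's body (76 mm by 85 mm) begins 54 mm behind the grasp point. The pads swing forward as they close: fully open they stand 13 mm farther back than shut.
Start: joints at [1.225, 0.276, 1.505, -0, 1.361, -0.121], TCP at [0.128, 0.561, 0.25] pointing down, gripper open.
Joint ranges: [-2.89, 2.89], [-0.75, 2.08], [0.22, 2.7], [-1.18, 4.32], [0.11, 2.71], [-2.7, 2.7]. Speed limits (rad/s): [2.57, 2.57, 3.14, 3.14, 3.14, 3.14].

INTERFACE

Orientations are given as a unit quaternion [w, x, y, z].
In Python, from rig import manip gives the robot as it stands.
- The arm moves only by the shell command python3 -m pendant 'ROWS' [FORCE]. ROWS is JSON, a list of rows, each an object of numbers: "jaw": the opening, from -1 (shut) to 1 (fully open); "tx", "ty", "tz": the shift along the world's x, y, z in cm; "ax", "ay", "az": the turn, a rotation vector about the world's x, y, z in degrees. In form: [{"jaw": .., "tx": .., "ty": .., "tz": .., "ax": .., "ay": .., "az": ..}, ...]. A call has 1 to 10 rows; each row is the pose to reach, as a shift and turn from the pose commanded when the call began; what a row does not reach only later rows make up. A row lasts 1/8 s, in which the tool goes at most 62.5 mm and 10.7 degrees, less where a joint would pass 70% of its speed; a pose out of reach is approached as far as the arm can. A call with a gripper value outside its range is refused whole. The fingers move at their own pace and stop on an object; FORCE is the grip in N (left out, the last holds). Time passes only in rows, so rows that repeat a pose let the fingers close. It gives the time, the measured TCP pose, the force, the opening and the grip force at its end, in the units of the state.
- manip.get_state(): the state, without advancing time (a new reading comes with each control period).
- manip.get_image(name): name is "scene" or "top"; returns a dict with "pixels" (400x640x3 uint8, blue, green, red), "depth" (400x640 float32, m along the optical axis (not along the pixel's ray), 0 where there is no reading), "fx", "fy", "cx", "cy" (pixels), "D" ([k1, k2, p1, p2, k3] as OpenCV has them; the pictures are not rectified), "pose" (4x4, takes a point from camera to world coordinates). Camera axes: x right, y down, z forward; pixel columns grow to the right and rows downward; lengths in m; the calibration is good to about 2 mm. A picture is of the moment at which its call begins.
- manip.sign_off(): hands the job in; it is judged then, once.
The state is a dict: "clock": time; "qpos": joint angles; "qd": joint speeds; "effort": joint torques, N m; "position": TCP position; "ee_rot": TCP orientation; "contact_force": force on the tool from outside, world axes, zero at the start; "moment": the same for the moment, N m; "width": finger opening in m; "gripper_force": force on a finger pad.
Only numpy, scipy, OpenCV 4.12 (cv2) and the standard library are available. Lean on these libraries where they do the work, as an engineer would, in place of code of your own. Each camera call takes 0.05 s, during which the arm holds its last target. There are 200 camera calls.

TASK

Check that the rebuilt pump runs freely: swing the impeller round by its upright handle, anticlockwise as seen from above and never faster than about half a turn per second, then let it coast by itself. While it coasts and is still clearly turning, keep the gripper travelling along with the handle, within 4 cm of the handle's top and without touching the pump, for a good six seconds without a break. Then bring the impeller to rest with its handle in line with the pointer on the motor and let go, leaving the other things on the bench where they are.

Things in the scene. Friction and masses are not known exactly. Their poses are not given: they have to be found in the camera images.
- motor: Blue finned pump motor, upright, bolted down, 190 mm wide, 146 mm high. Origin: centre of its underside; z up; x from the shaft towards the pointer, a steel bracket whose blade stands outside the impeller's rim, 119 to 145 mm from the axis, 22 mm wide, top at height 192 mm, its nose pointing at the shaft. The terminal box (70 mm wide, to 124 mm from the axis, below 110 mm) is on the +y side.
- hub (a point): Point on the vertical shaft axis at the impeller's flat top face, 182 mm above the bench. The impeller is a cream disc, 240 mm diameter, 30 mm thick, underside 152 mm above the bench; hub boss and nut (60 mm across) stand up to 16 mm above the face, vanes 3 mm.
- impeller (a joint): Impeller's angle, rad, unlimited, anticlockwise from above; 0 or any full turn: handle in line with the pointer. The handle's direction from the shaft is the motor's x axis turned by this angle. Nominally 0.9 kg, inertia 0.0064 kg m2 (each really 0.7 to 1.6 times that), drag 0.0008 N m s/rad, dry friction 0.0005 N m: 2 rad/s falls to about 0.8 in 5 s. Clearly turning: over 0.35 rad/s.
- handle (a point): Centre of the top end of the handle, a black upright cylinder of 30 mm diameter whose sleeve revolves freely on its pin, so a grip on it need not turn with the impeller; its axis 90 mm from the shaft; it stands 60 mm above the face (top 242 mm above the bench) on a thin 36 mm steel washer.
- park (a point): Point fixed on the motor where the top of the handle is when it is in line with the pointer: 90 mm from the shaft axis along the motor's x axis, 242 mm above the bench.
- spare_impeller: Bystander: loose cream impeller, 124 mm diameter, 30 mm high with its boss, lying on the bench. Origin: centre of its underside.
- bearing: Bystander: loose steel bearing ring, 80 mm outside, 36 mm inside, 22 mm high. Origin: centre of its underside.
- hammer: Bystander: loose hammer lying on the bench, along its x axis. Origin: under its middle.

How it is judged:
By the outcome, as a careful person would: the job done as asked, in the order asked, and still so for the second after the job is handed in, with the robot touching nothing.
It also fails if it takes over 64 s, if anything falls off the work surface, if the arm or the gripper's body presses on something with over 40 N, if the wrist force passes 120 N, or if a joint passes its speed limit or range.

## Working session

There is one attempt and no reset: what is moved stays moved. The work goes in short steps, Python scripts to look and compute and a shell command to move; the robot and the scene stay as the last step left them, time stands still between calls to the robot, and variables do not carry over. Pictures are saved under pics/ and viewed, at most 10 in all, crops included, and the job is handed in when it is done.

```bash
mkdir -p pics
python3 - <<'E'
from rig import manip
import cv2,numpy as np
print(manip.get_state())
for n in("scene","top"):
    i=manip.get_image(n);cv2.imwrite(f"pics/{n}0.png",i["pixels"]);np.savez(f"{n}0.npz",**i)
    print(n,i["fx"],i["cx"],i["cy"],i["D"],np.round(i["pose"],3).tolist())
E
```

```text
{'clock': 0.0, 'qpos': array([ 1.22496372e+00,  2.76600412e-01,  1.50614379e+00, -7.50210539e-06,
        1.36072647e+00, -1.21014661e-01]), 'qd': array([-9.45302013e-05,  1.46105505e-04, -6.52095672e-05, -1.76374594e-03,
       -6.04898658e-04,  2.98970284e-04]), 'effort': array([-1.43551344e-03, -4.16773260e+01, -2.45811850e+01, -2.71940507e-04,
        1.09305247e-02,  1.56830453e-05]), 'position': array([0.12802639, 0.56004424, 0.24913236]), 'ee_rot': array([-2.13634241e-04,  1.12171566e-01,  9.93688411e-01, -9.14394898e-04]), 'contact_force': array([ 0.20331216,  0.12237043, -0.53689042]), 'moment': array([-0.00443896, -0.00245785,  0.02546542]), 'gripper_force': 0.0, 'width': 0.08565662060765436}
scene 453.08923281325747 318.363857633511 202.53314141934274 [-0.10926357  0.          0.          0.          0.        ] [[0.609, 0.555, -0.567, 1.375], [0.793, -0.409, 0.451, -0.691], [0.019, -0.724, -0.689, 1.197], [0.0, 0.0, 0.0, 1.0]]
top 454.959320671865 314.2408044010277 199.2049380724087 [-0.092996  0.        0.        0.        0.      ] [[-0.023, -0.986, 0.166, 0.284], [-1.0, 0.021, -0.012, 0.006], [0.009, -0.167, -0.986, 1.621], [0.0, 0.0, 0.0, 1.0]]
```

View pics/scene0.png

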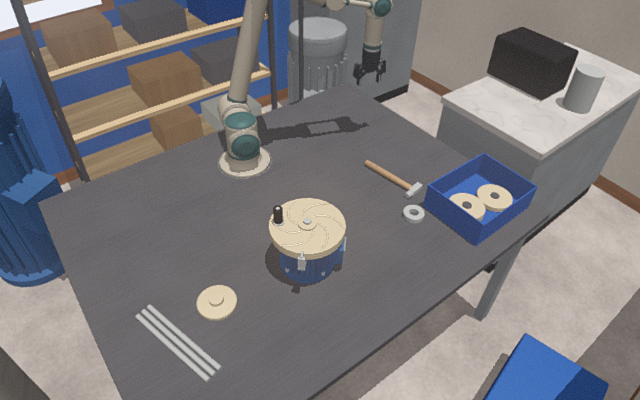

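View pics/top0.png

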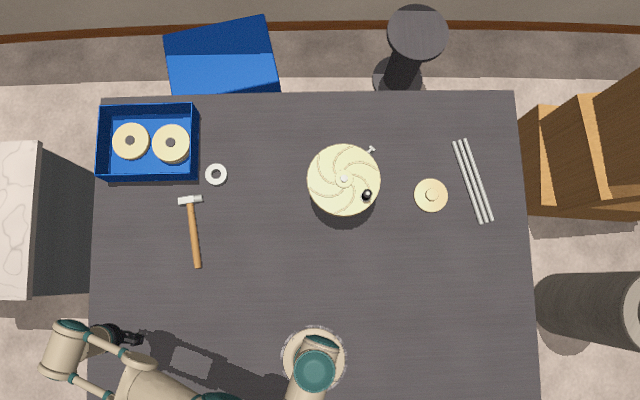

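Run:
```python
import cv2,numpy as np
a=cv2.imread("pics/scene0.png")[185:295,250:370];b=cv2.imread("pics/top0.png")[130:240,290:410]
c=np.hstack([cv2.resize(x,None,fx=3.3,fy=5*.66,interpolation=2) for x in(a,b)])
print(c.shape);cv2.imwrite("pics/c0.png",c)
```

```text
(363, 792, 3)
```

View pics/c0.png

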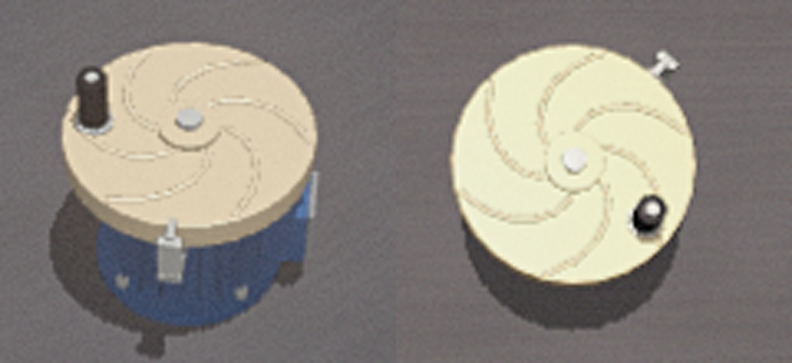

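```bash
cat > h.py <<'E'
import cv2,numpy as np
def K(i): return np.array([[i["fx"],0,i["cx"]],[0,i["fy"],i["cy"]],[0,0,1]],float)
def ray(i,uv):
    p=cv2.undistortPoints(np.array([[uv]],float),K(i),np.array(i["D"],float))[0,0]
    T=np.array(i["pose"]); return T[:3,3],T[:3,:3]@np.array([p[0],p[1],1])
def tri(i,a,j,b):
    (o,d),(p,e)=ray(i,a),ray(j,b)
    s=np.linalg.lstsq(np.c_[d,-e],p-o,rcond=None)[0]
    x,y=o+s[0]*d,p+s[1]*e; return (x+y)/2,np.linalg.norm(x-y)
def atz(i,uv,z):
    o,d=ray(i,uv); return o+d*(z-o[2])/d[2]
E
python3 - <<'E'
from h import *
s=np.load("scene0.npz");t=np.load("top0.npz")
for n,a,b in[("handle",(277.6,207.1),(367.6,191.5)),("nut",(307.6,220.8),(343.9,178.2)),("nose",(302.1,252.3),(367.9,153)),("blade",(302,257),(371.8,148.8))]:
    print(n,*tri(s,a,t,b))
# disc: cloud at height ~.182 in both views
for nm,i in(("scene",s),("top",t)):
    D=i["depth"];v,u=np.mgrid[:400,:640]
    p=cv2.undistortPoints(np.stack([u,v],-1).reshape(-1,1,2).astype(float),K(i),i["D"])[:,0]
    z=D.reshape(-1,1);P=np.c_[p*z,z]@i["pose"][:3,:3].T+i["pose"][:3,3]
    m=(z[:,0]>0)&(P[:,2]>.172)&(P[:,2]<.192)&(abs(P[:,0]-.62)<.3)&(abs(P[:,1]+.06)<.2)
    q=P[m]; 
    (c,r)=cv2.minEnclosingCircle(q[:,:2].astype(np.float32)); print(nm,len(q),np.median(q[:,2]),q[:,:2].min(0),q[:,:2].max(0))
    m=(z[:,0]>0)&(P[:,2]>.236)&(P[:,2]<.25)&(abs(P[:,0]-.62)<.3)&(abs(P[:,1]+.06)<.2);print(m.sum(),P[m].mean(0))
    # colour disc contour at z=.182 
    g=i["pixels"].astype(int); mk=((g[...,2]>150)&(g[...,2]-g[...,0]>20)).astype(np.uint8)
    n,l,st,ce=cv2.connectedComponentsWithStats(mk); k=l[178,335] if nm=="top" else l[215,320]
    c=max(cv2.findContours((l==k).astype(np.uint8),0,1)[0],key=len)[:,0]
    W=np.array([atz(i,x.astype(float),.182)[:2] for x in c]); c0=W.mean(0)
    from scipy.optimize import least_squares
    f=least_squares(lambda x:np.hypot(*(W-x[:2]).T)-x[2],[*c0,.12],loss="soft_l1",f_scale=.002);print("circle",f.x)
E
```

```text
handle [ 0.53560866 -0.17702455  0.24528817] 0.0025111687013377078
nut [ 0.59174775 -0.1082072   0.19038788] 0.0010574394981355357
nose [ 0.67688137 -0.19099945  0.17950552] 0.0006620114715350962
blade [ 0.69124485 -0.20330863  0.18074186] 0.0031041061495718676
scene 3331 0.18037477560702198 [ 0.47279428 -0.23171519] [0.71409647 0.00972723]
58 [ 0.53434077 -0.17902765  0.23959095]
circle [ 0.60195046 -0.11272589  0.12054216]
top 4032 0.18113594421250923 [ 0.4709434  -0.22729554] [0.71063481 0.0103831 ]
64 [ 0.53122    -0.17548676  0.24059969]
circle [ 0.59169128 -0.10727601  0.11886388]
```

The handle top is at about (0.534, -0.177, 0.242). The hub is at (0.592, -0.109) and the pointer lies at about -44°. Radii come out at 89 mm (handle) and 118 mm (nose), which match the given sizes. I'm moving above the handle now.

```bash
python3 -m pendant '[{"jaw":1,"tx":3,"ty":-5,"tz":3},{"jaw":1,"tx":6,"ty":-10,"tz":8},{"jaw":1,"tx":9,"ty":-15,"tz":8},{"jaw":1,"tx":12,"ty":-20,"tz":8},{"jaw":1,"tx":15,"ty":-25,"tz":8},{"jaw":1,"tx":18,"ty":-31,"tz":8},{"jaw":1,"tx":21,"ty":-37,"tz":8},{"jaw":1,"tx":24,"ty":-43,"tz":8},{"jaw":1,"tx":27,"ty":-49,"tz":8},{"jaw":1,"tx":30,"ty":-54,"tz":8}]'; python3 -m pendant '[{"jaw":1,"tx":3,"ty":-5},{"jaw":1,"tx":6,"ty":-10},{"jaw":1,"tx":9,"ty":-15},{"jaw":1,"tx":10.6,"ty":-19.8},{"jaw":1,"tx":10.6,"ty":-19.8},{"jaw":1,"tx":10.6,"ty":-19.8},{"jaw":1,"tx":10.6,"ty":-19.8}]'
```

```text
invalid input at $[0]: expected keys jaw, tx, ty, tz, ax, ay, az
invalid input at $[0]: expected keys jaw, tx, ty, tz, ax, ay, az
```

```bash
python3 -m pendant '[{"jaw":1,"tx":3,"ty":-5,"tz":3,"ax":0,"ay":0,"az":0},{"jaw":1,"tx":6,"ty":-10,"tz":8,"ax":0,"ay":0,"az":0},{"jaw":1,"tx":9,"ty":-15,"tz":8,"ax":0,"ay":0,"az":0},{"jaw":1,"tx":12,"ty":-20,"tz":8,"ax":0,"ay":0,"az":0},{"jaw":1,"tx":15,"ty":-25,"tz":8,"ax":0,"ay":0,"az":0},{"jaw":1,"tx":18,"ty":-31,"tz":8,"ax":0,"ay":0,"az":0},{"jaw":1,"tx":21,"ty":-37,"tz":8,"ax":0,"ay":0,"az":0},{"jaw":1,"tx":24,"ty":-43,"tz":8,"ax":0,"ay":0,"az":0},{"jaw":1,"tx":27,"ty":-49,"tz":8,"ax":0,"ay":0,"az":0},{"jaw":1,"tx":30,"ty":-54,"tz":8,"ax":0,"ay":0,"az":0}]'
```

```text
clock: 1.35
position: [0.4207, 0.0321, 0.33]
ee_rot: [0.0, 0.112, 0.994, 0.0]
contact_force: [1.3, 1.7, 0.2]
width: 0.0854
gripper_force: 0.0
```

```bash
python3 -m pendant '[{"jaw":1,"tx":3,"ty":-6,"tz":0,"ax":0,"ay":0,"az":0},{"jaw":1,"tx":6,"ty":-11,"tz":0,"ax":0,"ay":0,"az":0},{"jaw":1,"tx":9,"ty":-16,"tz":0,"ax":0,"ay":0,"az":0},{"jaw":1,"tx":10.6,"ty":-19.8,"tz":0,"ax":0,"ay":0,"az":0},{"jaw":1,"tx":10.6,"ty":-19.8,"tz":-3,"ax":0,"ay":0,"az":0},{"jaw":1,"tx":10.6,"ty":-19.8,"tz":-5,"ax":0,"ay":0,"az":0},{"jaw":1,"tx":10.6,"ty":-19.8,"tz":-5,"ax":0,"ay":0,"az":0}]'
python3 - <<'E'
from rig import manip
import cv2,numpy as np
print(manip.get_state()["position"])
o=[]
for n,(u,v) in(("scene",(307,222)),("top",(345,178))):
    i=manip.get_image(n);o.append(cv2.resize(i["pixels"][v-60:v+60,u-65:u+65],None,fx=3,fy=3,interpolation=2))
cv2.imwrite("pics/c1.png",np.hstack(o))
E
```

```text
clock: 2.22
position: [0.5253, -0.1636, 0.278]
ee_rot: [-0.002, 0.112, 0.994, 0.001]
contact_force: [0.3, -0.5, 0.3]
width: 0.0853
gripper_force: 0.0
[ 0.52531316 -0.16363678  0.27796793]
```

View pics/c1.png

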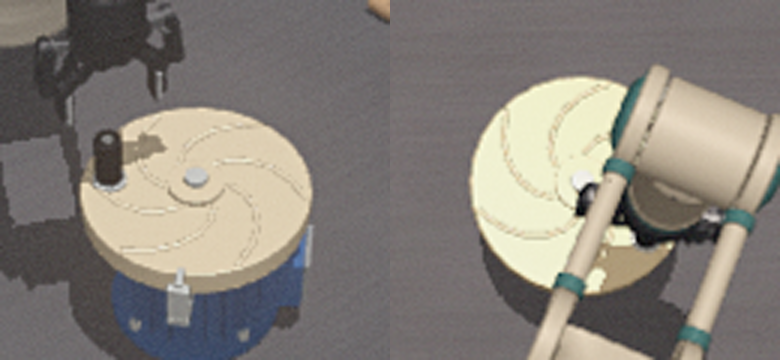

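The scene view (left) shows the open fingers above and slightly short of the handle top (crop 108,137). I'll nudge the gripper to see how the commanded pose behaves.

```bash
python3 - <<'E'
from rig import manip
s=manip.get_state();print(s["position"],s["qd"],s["qpos"])
E
python3 -m pendant '[{"jaw":1,"tx":0,"ty":0,"tz":0,"ax":0,"ay":0,"az":0}]'; python3 -m pendant '[{"jaw":1,"tx":0.9,"ty":-1.3,"tz":0,"ax":0,"ay":0,"az":0},{"jaw":1,"tx":0.9,"ty":-1.3,"tz":0,"ax":0,"ay":0,"az":0},{"jaw":1,"tx":0.9,"ty":-1.3,"tz":0,"ax":0,"ay":0,"az":0}]'
```

```text
[ 0.52665437 -0.16400956  0.28038784] [ 0.00218652 -0.01382147 -0.01929154 -0.00198961 -0.00162092 -0.00220702] [-4.28088171e-01  2.24733380e-01  1.50055184e+00  6.35267964e-05
  1.41602369e+00 -1.77419859e+00]
clock: 2.45
position: [0.527, -0.164, 0.2812]
ee_rot: [0.001, 0.112, 0.994, -0.0]
contact_force: [-0.1, -0.5, 0.3]
width: 0.0854
gripper_force: 0.0
clock: 2.82
position: [0.5356, -0.1772, 0.28]
ee_rot: [-0.0, 0.112, 0.994, 0.0]
contact_force: [0.5, 0.6, 0.1]
width: 0.0854
gripper_force: 0.0
```

```bash
python3 -m pendant '[{"jaw":1,"tx":-0.1,"ty":0,"tz":-2,"ax":0,"ay":0,"az":0},{"jaw":1,"tx":-0.1,"ty":0,"tz":-4,"ax":0,"ay":0,"az":0},{"jaw":1,"tx":-0.1,"ty":0,"tz":-5.3,"ax":0,"ay":0,"az":0},{"jaw":1,"tx":-0.1,"ty":0,"tz":-5.3,"ax":0,"ay":0,"az":0}]'; for k in 1 2 3 4 5; do python3 -m pendant '[{"jaw":-1,"tx":0,"ty":0,"tz":0,"ax":0,"ay":0,"az":0}]' 20 | grep -v rot; done
```

```text
clock: 3.32
position: [0.5339, -0.1766, 0.2261]
ee_rot: [-0.001, 0.112, 0.994, 0.0]
contact_force: [-0.3, -0.8, 0.2]
width: 0.0854
gripper_force: 0.0
clock: 3.45
position: [0.5349, -0.1772, 0.2277]
contact_force: [0.2, 0.3, 0.0]
width: 0.0698
gripper_force: 0.0
clock: 3.58
position: [0.5349, -0.1772, 0.2279]
contact_force: [0.2, -0.2, -0.3]
width: 0.0519
gripper_force: 0.0
clock: 3.7
position: [0.5347, -0.1771, 0.2276]
contact_force: [0.7, 0.6, 0.1]
width: 0.0324
gripper_force: 0.0
clock: 3.82
position: [0.5348, -0.177, 0.2277]
contact_force: [0.5, -0.6, 2.2]
width: 0.0296
gripper_force: 21.7
clock: 3.95
position: [0.5349, -0.1771, 0.2276]
contact_force: [0.6, -0.6, 3.0]
width: 0.0295
gripper_force: 21.8
```

```bash
cat >> h.py <<'E'
C=np.array([.592,-.109]);R=.089
def circ(base,phi0,inc,r=R):
    ph=phi0+np.cumsum(inc)
    for a in ph: 
        d=C+r*np.array([np.cos(np.radians(a)),np.sin(np.radians(a))])-base
        print("%.1f  tx %.2f ty %.2f"%(a,*(100*d)))
    return C+r*np.array([np.cos(np.radians(ph[-1])),np.sin(np.radians(ph[-1]))]),ph[-1]
E
python3 - <<'E'
from h import *
b,p=circ(np.array([.5349,-.1771]),-130,np.arange(1,11)*1.5)
print(b);b,p=circ(b,p,[16.5,18]+[19]*8);print(b)
b,p=circ(b,p,18.9-.2*np.arange(10))
E
```

```text
-128.5  tx 0.17 ty -0.16
-125.5  tx 0.54 ty -0.44
-121.0  tx 1.13 ty -0.82
-115.0  tx 1.95 ty -1.26
-107.5  tx 3.03 ty -1.68
-98.5  tx 4.39 ty -1.99
-88.0  tx 6.02 ty -2.08
-76.0  tx 7.86 ty -1.83
-62.5  tx 9.82 ty -1.08
-47.5  tx 11.72 ty 0.25
[ 0.65212753 -0.17461768]
-31.0  tx 1.62 ty 1.98
-13.0  tx 2.66 ty 4.56
6.0  tx 2.84 ty 7.49
25.0  tx 2.05 ty 10.32
44.0  tx 0.39 ty 12.74
63.0  tx -1.97 ty 14.49
82.0  tx -4.77 ty 15.38
101.0  tx -7.71 ty 15.30
120.0  tx -10.46 ty 14.27
139.0  tx -12.73 ty 12.40
[ 0.52483085 -0.05061075]
157.9  tx -1.53 ty -2.49
176.6  tx -2.17 ty -5.31
195.1  tx -1.88 ty -8.16
213.4  tx -0.71 ty -10.74
231.5  tx 1.18 ty -12.80
249.4  tx 3.59 ty -14.17
267.1  tx 6.27 ty -14.73
284.6  tx 8.96 ty -14.45
301.9  tx 11.42 ty -13.39
319.0  tx 13.43 ty -11.68
```

```bash
python3 -m pendant '[{"jaw":-1,"tx":0.17,"ty":-0.16,"tz":0,"ax":0,"ay":0,"az":0},{"jaw":-1,"tx":0.54,"ty":-0.44,"tz":0,"ax":0,"ay":0,"az":0},{"jaw":-1,"tx":1.13,"ty":-0.82,"tz":0,"ax":0,"ay":0,"az":0},{"jaw":-1,"tx":1.95,"ty":-1.26,"tz":0,"ax":0,"ay":0,"az":0},{"jaw":-1,"tx":3.03,"ty":-1.68,"tz":0,"ax":0,"ay":0,"az":0},{"jaw":-1,"tx":4.39,"ty":-1.99,"tz":0,"ax":0,"ay":0,"az":0},{"jaw":-1,"tx":6.02,"ty":-2.08,"tz":0,"ax":0,"ay":0,"az":0},{"jaw":-1,"tx":7.86,"ty":-1.83,"tz":0,"ax":0,"ay":0,"az":0},{"jaw":-1,"tx":9.82,"ty":-1.08,"tz":0,"ax":0,"ay":0,"az":0},{"jaw":-1,"tx":11.72,"ty":0.25,"tz":0,"ax":0,"ay":0,"az":0}]' 20; python3 -c "
from rig import manip
s=manip.get_state();print(s['qd'],s['position'])"
```

```text
clock: 5.2
position: [0.6538, -0.1766, 0.2277]
ee_rot: [0.002, 0.113, 0.994, -0.002]
contact_force: [1.0, -1.7, 5.7]
width: 0.0292
gripper_force: 22.1
[ 0.24515735  0.1758575  -0.29226383  0.02442782  0.13569506  0.23678868] [ 0.65383621 -0.17655809  0.2277002 ]
```

```bash
sed -i 's/^C=.*/C=np.array([.594,-.1093]);R=.09/' h.py
python3 - <<'E'
from h import *
b,p=circ(np.array([.6521,-.1746]),-48.4,[16.5,18]+[19]*8);print(b,p)
E
```

```text
-31.9  tx 1.83 ty 1.77
-13.9  tx 2.93 ty 4.37
5.1  tx 3.15 ty 7.33
24.1  tx 2.41 ty 10.20
43.1  tx 0.76 ty 12.68
62.1  tx -1.60 ty 14.48
81.1  tx -4.42 ty 15.42
100.1  tx -7.39 ty 15.39
119.1  tx -10.19 ty 14.39
138.1  tx -12.51 ty 12.54
[ 0.52701196 -0.04919507] 138.1
```

```bash
python3 -m pendant '[{"jaw":-1,"tx":1.83,"ty":1.77,"tz":0,"ax":0,"ay":0,"az":0},{"jaw":-1,"tx":2.93,"ty":4.37,"tz":0,"ax":0,"ay":0,"az":0},{"jaw":-1,"tx":3.15,"ty":7.33,"tz":0,"ax":0,"ay":0,"az":0},{"jaw":-1,"tx":2.41,"ty":10.2,"tz":0,"ax":0,"ay":0,"az":0},{"jaw":-1,"tx":0.76,"ty":12.68,"tz":0,"ax":0,"ay":0,"az":0},{"jaw":1,"tx":-1.6,"ty":14.48,"tz":0,"ax":0,"ay":0,"az":0},{"jaw":1,"tx":-4.42,"ty":15.42,"tz":0,"ax":0,"ay":0,"az":0},{"jaw":1,"tx":-7.39,"ty":15.39,"tz":0,"ax":0,"ay":0,"az":0},{"jaw":1,"tx":-10.19,"ty":14.39,"tz":1.5,"ax":0,"ay":0,"az":0},{"jaw":1,"tx":-12.51,"ty":12.54,"tz":3.6,"ax":0,"ay":0,"az":0}]'; python3 -c "
from rig import manip
import cv2,numpy as np
s=manip.get_state();print(s['clock'],s['qd'],s['position'])
i=manip.get_image('scene');np.savez('s1.npz',**i)
cv2.imwrite('pics/s1.png',cv2.resize(i['pixels'][150:290,230:390],None,fx=4,fy=4,interpolation=2))"
```

```text
clock: 6.45
position: [0.5243, -0.0479, 0.2617]
ee_rot: [-0.003, 0.111, 0.994, 0.001]
contact_force: [0.3, 0.0, 0.3]
width: 0.0853
gripper_force: 0.0
6.45 [-0.35375284 -0.35953712  0.03313104 -0.00950221  0.29313229 -0.342841  ] [ 0.52429716 -0.04790895  0.26172166]
```

View pics/s1.png

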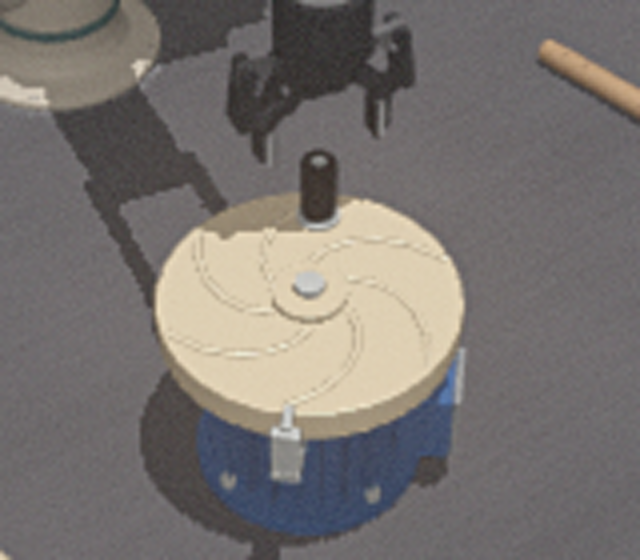

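```bash
cat >> h.py <<'E'
def handle(i):
    v,u=np.mgrid[:400,:640]
    p=cv2.undistortPoints(np.stack([u,v],-1).reshape(-1,1,2).astype(float),K(i),np.array(i["D"],float))[:,0]
    z=i["depth"].reshape(-1,1);T=np.array(i["pose"]);P=np.c_[p*z,z]@T[:3,:3].T+T[:3,3]
    d=P[:,:2]-C;r=np.hypot(*d.T);g=i["pixels"].reshape(-1,3).max(1)
    m=(z[:,0]>0)&(P[:,2]>.205)&(P[:,2]<.238)&(r>.06)&(r<.125)&(g<110)
    # visible side faces the camera: centre is ~12 mm farther along the horizontal view ray
    q=P[m]; c=np.median(q[:,:2],0); w=c-T[:2,3]; c=c+w/np.hypot(*w)*.012
    return m.sum(),c,np.hypot(*(c-C)),np.degrees(np.arctan2(*(c-C)[::-1]))
def look():
    from rig import manip
    t=manip.get_state()["clock"];i=manip.get_image("scene");n,c,r,a=handle(i)
    s=manip.get_state();print("pic t",t,"n",n,"c",c.round(4),"r %.4f ang %.1f"%(r,a),"now",s["clock"],s["position"].round(4));return a
E
python3 - <<'E'
from h import *
print(handle(np.load("scene0.npz")))
i=np.load("s1.npz");print(handle(i));c=atz(i,(309.75,190),.242)[:2];print(c,np.degrees(np.arctan2(*(c-C)[::-1])),np.hypot(*(c-C)))
E
```

```text
(np.int64(68), array([ 0.5326769 , -0.17973265]), np.float64(0.09338779937445152), np.float64(-131.04488488355918))
(np.int64(75), array([ 0.52508725, -0.05272363]), np.float64(0.08916194536517229), np.float64(140.61449844804795))
[ 0.52767059 -0.05184896] 139.10261433038679 0.08775086011766456
```

The scene crop shows the handle upright at crop (319,160), about 140°, moving under the open gripper and clear of it. I'll keep following.

Run:
```python
from h import *
b,p=circ(np.array([.5270,-.0492]),147.6,[17.4,17.4,17,16.7,16.4,16.1,15.8,15.5,15.2,14.9]);print(b,p)
```

```text
165.0  tx -1.99 ty -3.68
182.4  tx -2.29 ty -6.39
199.4  tx -1.79 ty -9.00
216.1  tx -0.57 ty -11.31
232.5  tx 1.22 ty -13.15
248.6  tx 3.42 ty -14.39
264.4  tx 5.82 ty -14.97
279.9  tx 8.25 ty -14.88
295.1  tx 10.52 ty -14.16
310.0  tx 12.49 ty -12.90
[ 0.65185088 -0.178244  ] 310.0
```

```bash
python3 -m pendant '[{"jaw":1,"tx":-1.99,"ty":-3.68,"tz":0,"ax":0,"ay":0,"az":0},{"jaw":1,"tx":-2.29,"ty":-6.39,"tz":0,"ax":0,"ay":0,"az":0},{"jaw":1,"tx":-1.79,"ty":-9,"tz":0,"ax":0,"ay":0,"az":0},{"jaw":1,"tx":-0.57,"ty":-11.31,"tz":0,"ax":0,"ay":0,"az":0},{"jaw":1,"tx":1.22,"ty":-13.15,"tz":0,"ax":0,"ay":0,"az":0},{"jaw":1,"tx":3.42,"ty":-14.39,"tz":0,"ax":0,"ay":0,"az":0},{"jaw":1,"tx":5.82,"ty":-14.97,"tz":0,"ax":0,"ay":0,"az":0},{"jaw":1,"tx":8.25,"ty":-14.88,"tz":0,"ax":0,"ay":0,"az":0},{"jaw":1,"tx":10.52,"ty":-14.16,"tz":0,"ax":0,"ay":0,"az":0},{"jaw":1,"tx":12.49,"ty":-12.9,"tz":0,"ax":0,"ay":0,"az":0}]'; python3 -c "
from h import *
look()"
```

```text
clock: 7.75
position: [0.653, -0.178, 0.2615]
ee_rot: [-0.001, 0.112, 0.994, 0.0]
contact_force: [-0.8, -0.6, 0.2]
width: 0.0857
gripper_force: 0.0
pic t 7.75 n 79 c [ 0.6544 -0.18  ] r 0.0930 ang -49.5 now 7.8 [ 0.6555 -0.1758  0.2612]
```

```bash
cat >> h.py <<'E'
def plan(base,a0,w,dec,n=10):
    t=.175+.125*np.arange(n);a=a0+w*t-dec*t*t/2
    return circ(np.array(base),0,np.diff(a,prepend=0))
E
python3 -c "
from h import *
print(*plan([.6519,-.1782],310.5,120,17))"
```

```text
331.2  tx 2.10 ty 2.56
345.7  tx 2.93 ty 4.67
360.0  tx 3.21 ty 6.88
373.9  tx 2.95 ty 9.06
387.6  tx 2.18 ty 11.06
401.1  tx 1.00 ty 12.80
414.2  tx -0.53 ty 14.19
427.1  tx -2.29 ty 15.18
439.8  tx -4.19 ty 15.75
452.1  tx -6.13 ty 15.88
[ 0.59064713 -0.01936248] 452.135
```

```bash
python3 -m pendant '[{"jaw":1,"tx":2.1,"ty":2.56,"tz":0,"ax":0,"ay":0,"az":0},{"jaw":1,"tx":2.93,"ty":4.67,"tz":0,"ax":0,"ay":0,"az":0},{"jaw":1,"tx":3.21,"ty":6.88,"tz":0,"ax":0,"ay":0,"az":0},{"jaw":1,"tx":2.95,"ty":9.06,"tz":0,"ax":0,"ay":0,"az":0},{"jaw":1,"tx":2.18,"ty":11.06,"tz":0,"ax":0,"ay":0,"az":0},{"jaw":1,"tx":1,"ty":12.8,"tz":0,"ax":0,"ay":0,"az":0},{"jaw":1,"tx":-0.53,"ty":14.19,"tz":0,"ax":0,"ay":0,"az":0},{"jaw":1,"tx":-2.29,"ty":15.18,"tz":0,"ax":0,"ay":0,"az":0},{"jaw":1,"tx":-4.19,"ty":15.75,"tz":0,"ax":0,"ay":0,"az":0},{"jaw":1,"tx":-6.13,"ty":15.88,"tz":0,"ax":0,"ay":0,"az":0}]'; python3 -c "
from h import *
a=look()+360
w=(a-310.5)/1.3;print(w)
print(*plan([.5906,-.0194],a,w-11,15.5))"
```

```text
clock: 9.05
position: [0.5884, -0.0185, 0.2634]
ee_rot: [0.0, 0.112, 0.994, -0.0]
contact_force: [0.1, -0.2, -0.3]
width: 0.0854
gripper_force: 0.0
pic t 9.05 n 75 c [ 0.5875 -0.0213] r 0.0883 ang 94.3 now 9.1 [ 0.5855 -0.0183  0.2637]
110.5777258535793
471.4  tx -2.95 ty -0.61
483.4  tx -4.62 ty -1.48
495.2  tx -6.04 ty -2.65
506.7  tx -7.18 ty -4.05
517.9  tx -8.00 ty -5.61
529.0  tx -8.49 ty -7.27
539.7  tx -8.66 ty -8.95
550.3  tx -8.52 ty -10.59
560.6  tx -8.09 ty -12.15
570.6  tx -7.41 ty -13.57
[ 0.51653689 -0.15511993] 570.6045872193062
```

```bash
python3 -m pendant '[{"jaw":1,"tx":-2.95,"ty":-0.61,"tz":0,"ax":0,"ay":0,"az":0},{"jaw":1,"tx":-4.62,"ty":-1.48,"tz":0,"ax":0,"ay":0,"az":0},{"jaw":1,"tx":-6.04,"ty":-2.65,"tz":0,"ax":0,"ay":0,"az":0},{"jaw":1,"tx":-7.18,"ty":-4.05,"tz":0,"ax":0,"ay":0,"az":0},{"jaw":1,"tx":-8,"ty":-5.61,"tz":0,"ax":0,"ay":0,"az":0},{"jaw":1,"tx":-8.49,"ty":-7.27,"tz":0,"ax":0,"ay":0,"az":0},{"jaw":1,"tx":-8.66,"ty":-8.95,"tz":0,"ax":0,"ay":0,"az":0},{"jaw":1,"tx":-8.52,"ty":-10.59,"tz":0,"ax":0,"ay":0,"az":0},{"jaw":1,"tx":-8.09,"ty":-12.15,"tz":0,"ax":0,"ay":0,"az":0},{"jaw":1,"tx":-7.41,"ty":-13.57,"tz":0,"ax":0,"ay":0,"az":0}]'; python3 -c "
from h import *
a=look()+720
w=(a-454.3)/1.3;print(w)
print(*plan([.5165,-.1551],a,w-9,13.5))"
```

```text
clock: 10.35
position: [0.5167, -0.1561, 0.2629]
ee_rot: [0.0, 0.112, 0.994, 0.0]
contact_force: [0.7, 0.5, 0.6]
width: 0.0853
gripper_force: 0.0
pic t 10.35 n 78 c [ 0.5145 -0.1548] r 0.0916 ang -150.2 now 10.4 [ 0.5179 -0.158   0.2628]
88.84944113496618
583.6  tx 1.23 ty -1.62
593.2  tx 2.35 ty -2.62
602.5  tx 3.60 ty -3.40
611.7  tx 4.92 ty -3.96
620.6  tx 6.28 ty -4.30
629.4  tx 7.65 ty -4.42
637.9  tx 8.99 ty -4.33
646.2  tx 10.26 ty -4.06
654.3  tx 11.45 ty -3.62
662.2  tx 12.55 ty -3.04
[ 0.64196026 -0.18545651] 662.2010469509121
```

```bash
python3 -m pendant '[{"jaw":1,"tx":1.23,"ty":-1.62,"tz":0,"ax":0,"ay":0,"az":0},{"jaw":1,"tx":2.35,"ty":-2.62,"tz":0,"ax":0,"ay":0,"az":0},{"jaw":1,"tx":3.6,"ty":-3.4,"tz":0,"ax":0,"ay":0,"az":0},{"jaw":1,"tx":4.92,"ty":-3.96,"tz":0,"ax":0,"ay":0,"az":0},{"jaw":1,"tx":6.28,"ty":-4.3,"tz":0,"ax":0,"ay":0,"az":0},{"jaw":1,"tx":7.65,"ty":-4.42,"tz":0,"ax":0,"ay":0,"az":0},{"jaw":1,"tx":8.99,"ty":-4.33,"tz":0,"ax":0,"ay":0,"az":0},{"jaw":1,"tx":10.26,"ty":-4.06,"tz":0,"ax":0,"ay":0,"az":0},{"jaw":1,"tx":11.45,"ty":-3.62,"tz":0,"ax":0,"ay":0,"az":0},{"jaw":1,"tx":12.55,"ty":-3.04,"tz":0,"ax":0,"ay":0,"az":0}]'; python3 -c "
from h import *
a=look()+720
w=(a-569.8)/1.3;print(w)
print(*plan([.64196,-.18546],a,w-8,12))"
```

```text
clock: 11.65
position: [0.6423, -0.1849, 0.263]
ee_rot: [-0.0, 0.112, 0.994, 0.0]
contact_force: [0.3, -0.5, 0.4]
width: 0.0856
gripper_force: 0.0
pic t 11.65 n 80 c [ 0.6399 -0.1878] r 0.0909 ang -59.7 now 11.7 [ 0.6437 -0.184   0.2628]
69.63519589618893
670.9  tx 1.10 ty 0.82
678.3  tx 1.92 ty 1.63
685.4  tx 2.62 ty 2.51
692.4  tx 3.18 ty 3.45
699.2  tx 3.62 ty 4.42
705.8  tx 3.93 ty 5.41
712.2  tx 4.12 ty 6.40
718.4  tx 4.20 ty 7.37
724.5  tx 4.18 ty 8.32
730.3  tx 4.06 ty 9.23
[ 0.68254642 -0.09319001] 730.3115093300912
```

```bash
python3 -m pendant '[{"jaw":1,"tx":1.1,"ty":0.82,"tz":0,"ax":0,"ay":0,"az":0},{"jaw":1,"tx":1.92,"ty":1.63,"tz":0,"ax":0,"ay":0,"az":0},{"jaw":1,"tx":2.62,"ty":2.51,"tz":0,"ax":0,"ay":0,"az":0},{"jaw":1,"tx":3.18,"ty":3.45,"tz":0,"ax":0,"ay":0,"az":0},{"jaw":1,"tx":3.62,"ty":4.42,"tz":0,"ax":0,"ay":0,"az":0},{"jaw":1,"tx":3.93,"ty":5.41,"tz":0,"ax":0,"ay":0,"az":0},{"jaw":1,"tx":4.12,"ty":6.4,"tz":0,"ax":0,"ay":0,"az":0},{"jaw":1,"tx":4.2,"ty":7.37,"tz":0,"ax":0,"ay":0,"az":0},{"jaw":1,"tx":4.18,"ty":8.32,"tz":0,"ax":0,"ay":0,"az":0},{"jaw":1,"tx":4.06,"ty":9.23,"tz":0,"ax":0,"ay":0,"az":0}]'; python3 -c "
from h import *
a=look()+720
w=(a-660.3)/1.3;print(w)
print(*plan([.68255,-.0932],a,w-7,10.5))"
```

```text
clock: 12.95
position: [0.682, -0.0925, 0.263]
ee_rot: [-0.0, 0.112, 0.994, 0.0]
contact_force: [0.3, 0.2, -0.2]
width: 0.0854
gripper_force: 0.0
pic t 12.95 n 77 c [ 0.6794 -0.09  ] r 0.0876 ang 12.7 now 13.0 [ 0.6818 -0.0911  0.2632]
55.706436848868265
741.1  tx -0.46 ty 1.63
746.9  tx -0.83 ty 2.46
752.5  tx -1.26 ty 3.22
757.9  tx -1.76 ty 3.92
763.2  tx -2.29 ty 4.55
768.3  tx -2.87 ty 5.11
773.3  tx -3.47 ty 5.60
778.1  tx -4.10 ty 6.03
782.7  tx -4.73 ty 6.39
787.2  tx -5.36 ty 6.68
[ 0.62892818 -0.0263541 ] 787.1642358070575
```

```bash
python3 -m pendant '[{"jaw":1,"tx":-0.46,"ty":1.63,"tz":0,"ax":0,"ay":0,"az":0},{"jaw":1,"tx":-0.83,"ty":2.46,"tz":0,"ax":0,"ay":0,"az":0},{"jaw":1,"tx":-1.26,"ty":3.22,"tz":0,"ax":0,"ay":0,"az":0},{"jaw":1,"tx":-1.76,"ty":3.92,"tz":0,"ax":0,"ay":0,"az":0},{"jaw":1,"tx":-2.29,"ty":4.55,"tz":0,"ax":0,"ay":0,"az":0},{"jaw":1,"tx":-2.87,"ty":5.11,"tz":0,"ax":0,"ay":0,"az":0},{"jaw":1,"tx":-3.47,"ty":5.6,"tz":0,"ax":0,"ay":0,"az":0},{"jaw":1,"tx":-4.1,"ty":6.03,"tz":0,"ax":0,"ay":0,"az":0},{"jaw":1,"tx":-4.73,"ty":6.39,"tz":0,"ax":0,"ay":0,"az":0},{"jaw":1,"tx":-5.36,"ty":6.68,"tz":0,"ax":0,"ay":0,"az":0}]'; python3 -c "
from h import *
a=look()+720
w=(a-732.7)/1.3;print(w)
print(*plan([.62893,-.02635],a,w-6,8.5))"
```

```text
clock: 14.25
position: [0.6281, -0.0261, 0.263]
ee_rot: [0.0, 0.112, 0.994, 0.0]
contact_force: [0.7, 0.5, -0.1]
width: 0.0854
gripper_force: 0.0
pic t 14.25 n 77 c [ 0.6215 -0.0262] r 0.0876 ang 71.7 now 14.3 [ 0.6272 -0.0257  0.2632]
45.36016376613291
798.4  tx -1.69 ty 0.52
803.1  tx -2.41 ty 0.64
807.6  tx -3.12 ty 0.70
812.0  tx -3.81 ty 0.70
816.3  tx -4.48 ty 0.65
820.4  tx -5.12 ty 0.56
824.4  tx -5.74 ty 0.42
828.3  tx -6.32 ty 0.25
832.0  tx -6.87 ty 0.05
835.7  tx -7.39 ty -0.18
[ 0.55503591 -0.02817171] 835.6539257919457
```

```bash
python3 -m pendant '[{"jaw":1,"tx":-1.69,"ty":0.52,"tz":0,"ax":0,"ay":0,"az":0},{"jaw":1,"tx":-2.41,"ty":0.64,"tz":-1,"ax":0,"ay":0,"az":0},{"jaw":1,"tx":-3.12,"ty":0.7,"tz":-2.3,"ax":0,"ay":0,"az":0},{"jaw":1,"tx":-3.81,"ty":0.7,"tz":-3.5,"ax":0,"ay":0,"az":0},{"jaw":-1,"tx":-4.48,"ty":0.65,"tz":-3.6,"ax":0,"ay":0,"az":0},{"jaw":-1,"tx":-5.12,"ty":0.56,"tz":-3.6,"ax":0,"ay":0,"az":0},{"jaw":-1,"tx":-5.74,"ty":0.42,"tz":-3.6,"ax":0,"ay":0,"az":0},{"jaw":-1,"tx":-6.32,"ty":0.25,"tz":-3.6,"ax":0,"ay":0,"az":0},{"jaw":-1,"tx":-6.87,"ty":0.05,"tz":-3.6,"ax":0,"ay":0,"az":0},{"jaw":-1,"tx":-7.39,"ty":-0.18,"tz":-3.6,"ax":0,"ay":0,"az":0}]' 20; python3 -c "
from h import *
circ(np.array([.555,-.0282]),115.65,[4]*10)"
```

```text
clock: 15.55
position: [0.5542, -0.0273, 0.2278]
ee_rot: [0.0, 0.112, 0.994, 0.001]
contact_force: [-1.4, 4.9, 6.2]
width: 0.0292
gripper_force: 22.8
119.7  tx -0.55 ty -0.29
123.7  tx -1.09 ty -0.62
127.7  tx -1.60 ty -0.98
131.7  tx -2.08 ty -1.39
135.7  tx -2.54 ty -1.82
139.7  tx -2.96 ty -2.28
143.7  tx -3.35 ty -2.78
147.7  tx -3.70 ty -3.29
151.7  tx -4.02 ty -3.84
155.7  tx -4.30 ty -4.40
```

```bash
python3 -c "
from h import *
b,p=circ(np.array([.555,-.0282]),115.65,[5,6,7]+[8]*7)
b,p=circ(b,p,[8]*10)
b,p=circ(b,p,[8,8,7,6.5,5.5,4.5,3.5,2,.7,0]);print(b,p)"
```

```text
120.7  tx -0.69 ty -0.37
126.7  tx -1.47 ty -0.89
133.7  tx -2.31 ty -1.60
141.7  tx -3.16 ty -2.53
149.7  tx -3.87 ty -3.56
157.7  tx -4.42 ty -4.69
165.7  tx -4.82 ty -5.88
173.7  tx -5.04 ty -7.11
181.7  tx -5.10 ty -8.37
189.7  tx -4.97 ty -9.62
197.7  tx 0.30 ty -1.22
205.7  tx 0.76 ty -2.39
213.7  tx 1.38 ty -3.48
221.7  tx 2.15 ty -4.47
229.7  tx 3.05 ty -5.35
237.7  tx 4.06 ty -6.09
245.7  tx 5.16 ty -6.69
253.7  tx 6.34 ty -7.13
261.6  tx 7.57 ty -7.40
269.6  tx 8.82 ty -7.49
277.6  tx 1.25 ty 0.08
285.6  tx 2.48 ty 0.33
292.6  tx 3.52 ty 0.69
299.1  tx 4.44 ty 1.14
304.6  tx 5.17 ty 1.60
309.1  tx 5.74 ty 2.02
312.6  tx 6.15 ty 2.38
314.6  tx 6.38 ty 2.60
315.3  tx 6.46 ty 2.67
315.3  tx 6.46 ty 2.67
[ 0.65802717 -0.17254967] 315.34999999999997
```

```bash
python3 -m pendant '[{"jaw":-1,"tx":-0.69,"ty":-0.37,"tz":0,"ax":0,"ay":0,"az":0},{"jaw":-1,"tx":-1.47,"ty":-0.89,"tz":0,"ax":0,"ay":0,"az":0},{"jaw":-1,"tx":-2.31,"ty":-1.6,"tz":0,"ax":0,"ay":0,"az":0},{"jaw":-1,"tx":-3.16,"ty":-2.53,"tz":0,"ax":0,"ay":0,"az":0},{"jaw":-1,"tx":-3.87,"ty":-3.56,"tz":0,"ax":0,"ay":0,"az":0},{"jaw":-1,"tx":-4.42,"ty":-4.69,"tz":0,"ax":0,"ay":0,"az":0},{"jaw":-1,"tx":-4.82,"ty":-5.88,"tz":0,"ax":0,"ay":0,"az":0},{"jaw":-1,"tx":-5.04,"ty":-7.11,"tz":0,"ax":0,"ay":0,"az":0},{"jaw":-1,"tx":-5.1,"ty":-8.37,"tz":0,"ax":0,"ay":0,"az":0},{"jaw":-1,"tx":-4.97,"ty":-9.62,"tz":0,"ax":0,"ay":0,"az":0}]'
python3 -m pendant '[{"jaw":-1,"tx":0.3,"ty":-1.22,"tz":0,"ax":0,"ay":0,"az":0},{"jaw":-1,"tx":0.76,"ty":-2.39,"tz":0,"ax":0,"ay":0,"az":0},{"jaw":-1,"tx":1.38,"ty":-3.48,"tz":0,"ax":0,"ay":0,"az":0},{"jaw":-1,"tx":2.15,"ty":-4.47,"tz":0,"ax":0,"ay":0,"az":0},{"jaw":-1,"tx":3.05,"ty":-5.35,"tz":0,"ax":0,"ay":0,"az":0},{"jaw":-1,"tx":4.06,"ty":-6.09,"tz":0,"ax":0,"ay":0,"az":0},{"jaw":-1,"tx":5.16,"ty":-6.69,"tz":0,"ax":0,"ay":0,"az":0},{"jaw":-1,"tx":6.34,"ty":-7.13,"tz":0,"ax":0,"ay":0,"az":0},{"jaw":-1,"tx":7.57,"ty":-7.4,"tz":0,"ax":0,"ay":0,"az":0},{"jaw":-1,"tx":8.82,"ty":-7.49,"tz":0,"ax":0,"ay":0,"az":0}]'
```

```text
clock: 16.8
position: [0.5037, -0.1259, 0.2278]
ee_rot: [-0.001, 0.112, 0.994, -0.001]
contact_force: [-3.4, 0.3, 5.1]
width: 0.0296
gripper_force: 22.8
clock: 18.05
position: [0.5943, -0.1989, 0.2278]
ee_rot: [0.001, 0.112, 0.994, 0.001]
contact_force: [-0.2, 3.9, 7.3]
width: 0.0291
gripper_force: 22.8
```

```bash
python3 -m pendant '[{"jaw":-1,"tx":1.25,"ty":0.08,"tz":0,"ax":0,"ay":0,"az":0},{"jaw":-1,"tx":2.48,"ty":0.33,"tz":0,"ax":0,"ay":0,"az":0},{"jaw":-1,"tx":3.52,"ty":0.69,"tz":0,"ax":0,"ay":0,"az":0},{"jaw":-1,"tx":4.44,"ty":1.14,"tz":0,"ax":0,"ay":0,"az":0},{"jaw":-1,"tx":5.17,"ty":1.6,"tz":0,"ax":0,"ay":0,"az":0},{"jaw":-1,"tx":5.74,"ty":2.02,"tz":0,"ax":0,"ay":0,"az":0},{"jaw":-1,"tx":6.15,"ty":2.38,"tz":0,"ax":0,"ay":0,"az":0},{"jaw":-1,"tx":6.38,"ty":2.6,"tz":0,"ax":0,"ay":0,"az":0},{"jaw":-1,"tx":6.46,"ty":2.67,"tz":0,"ax":0,"ay":0,"az":0},{"jaw":-1,"tx":6.46,"ty":2.67,"tz":0,"ax":0,"ay":0,"az":0}]'
python3 - <<'E'
from h import *
from rig import manip
look()
o=[]
for n,(u,v) in(("scene",(307,222)),("top",(350,178))):
    i=manip.get_image(n);np.savez(n+"2.npz",**i);o.append(cv2.resize(i["pixels"][v-45:v+55,u-50:u+50],None,fx=4,fy=4,interpolation=2))
cv2.imwrite("pics/c2.png",np.hstack(o))
E
```

```text
clock: 19.3
position: [0.6569, -0.1713, 0.2278]
ee_rot: [-0.001, 0.112, 0.994, 0.001]
contact_force: [-4.0, 3.3, 7.3]
width: 0.0296
gripper_force: 22.9
pic t 19.3 n 118 c [ 0.6574 -0.173 ] r 0.0899 ang -45.2 now 19.35 [ 0.6569 -0.1714  0.2278]
```

View pics/c2.png

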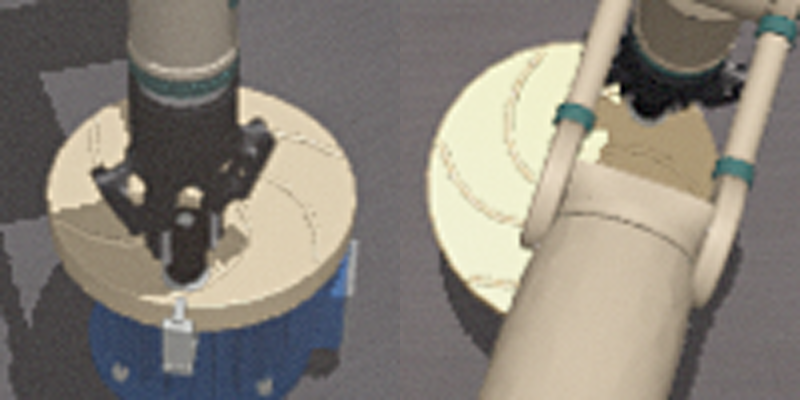

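The impeller is held at the pointer: in the scene crop the handle base is at (186,280), just behind the nose at (181,300). I'll ease the stored force, release and lift, then check the angle on a clear view.

```bash
python3 -m pendant '[{"jaw":-1,"tx":-0.1,"ty":0.1,"tz":0,"ax":0,"ay":0,"az":0},{"jaw":-1,"tx":-0.1,"ty":0.1,"tz":0,"ax":0,"ay":0,"az":0},{"jaw":-1,"tx":-0.1,"ty":0.1,"tz":0,"ax":0,"ay":0,"az":0}]'; python3 -m pendant '[{"jaw":1,"tx":0,"ty":0,"tz":0,"ax":0,"ay":0,"az":0},{"jaw":1,"tx":0,"ty":0,"tz":0,"ax":0,"ay":0,"az":0},{"jaw":1,"tx":0,"ty":0,"tz":0,"ax":0,"ay":0,"az":0},{"jaw":1,"tx":0,"ty":0,"tz":0,"ax":0,"ay":0,"az":0},{"jaw":1,"tx":0,"ty":0,"tz":2,"ax":0,"ay":0,"az":0},{"jaw":1,"tx":0,"ty":0,"tz":5,"ax":0,"ay":0,"az":0},{"jaw":1,"tx":-4,"ty":4,"tz":10,"ax":0,"ay":0,"az":0},{"jaw":1,"tx":-8,"ty":9,"tz":12,"ax":0,"ay":0,"az":0},{"jaw":1,"tx":-12,"ty":14,"tz":12,"ax":0,"ay":0,"az":0},{"jaw":1,"tx":-14,"ty":19,"tz":12,"ax":0,"ay":0,"az":0}]'; python3 -m pendant '[{"jaw":1,"tx":-3,"ty":5,"tz":0,"ax":0,"ay":0,"az":0},{"jaw":1,"tx":-6,"ty":10,"tz":0,"ax":0,"ay":0,"az":0},{"jaw":1,"tx":-9,"ty":15,"tz":0,"ax":0,"ay":0,"az":0},{"jaw":1,"tx":-9,"ty":20,"tz":0,"ax":0,"ay":0,"az":0},{"jaw":1,"tx":-9,"ty":20,"tz":0,"ax":0,"ay":0,"az":0}]';python3 - <<'E'
from h import *
from rig import manip
look()
o=[]
for n,(u,v) in(("scene",(305,232)),("top",(355,168))):
    i=manip.get_image(n);np.savez(n+"3.npz",**i);o.append(cv2.resize(i["pixels"][v-36:v+36,u-40:u+40],None,fx=5,fy=5,interpolation=2))
cv2.imwrite("pics/c3.png",np.hstack(o))
E
```

```text
clock: 19.82
position: [0.6567, -0.1714, 0.2278]
ee_rot: [0.0, 0.112, 0.994, 0.0]
contact_force: [-1.8, 1.7, 6.0]
width: 0.0295
gripper_force: 22.8
clock: 21.08
position: [0.5189, 0.0123, 0.3479]
ee_rot: [0.001, 0.113, 0.994, 0.0]
contact_force: [1.4, 0.9, 0.2]
width: 0.0856
gripper_force: 0.0
clock: 21.7
position: [0.4296, 0.2141, 0.347]
ee_rot: [0.0, 0.11, 0.994, 0.001]
contact_force: [0.4, -0.7, -0.2]
width: 0.0852
gripper_force: 0.0
pic t 21.7 n 77 c [ 0.6588 -0.1733] r 0.0911 ang -44.6 now 21.75 [0.4299 0.2123 0.3469]
```

View pics/c3.png

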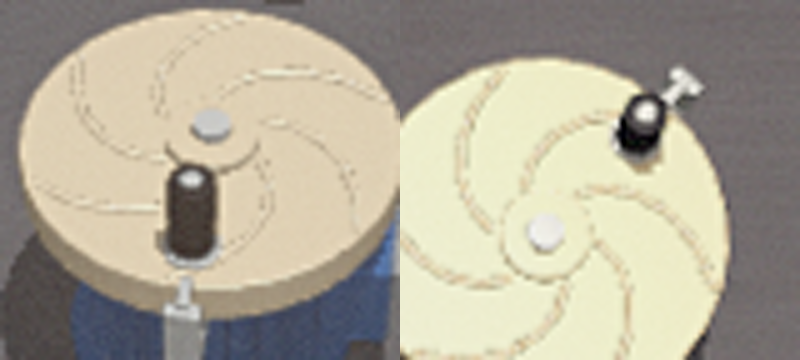

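Run:
```python
from h import *
A=lambda d:(np.degrees(np.arctan2(d[1],d[0])).round(2),np.hypot(*d[:2]).round(4))
for n,nut,h,no,bl in(("scene",(307.4,220.6),(303.4,231.6),(302,252),(301.6,258.4)),("top",(344,178.4),(364.2,153.4),(368.4,151.6),(372.2,148.4))):
    i=np.load(n+"3.npz");c=atz(i,nut,.198);print(n,c,"handle",A(atz(i,h,.242)-c),"nose",A(atz(i,no,.192)-c),"blade",A(atz(i,bl,.192)-c))
    # handle & pointer from depth
    v,u=np.mgrid[:400,:640];p=cv2.undistortPoints(np.stack([u,v],-1).reshape(-1,1,2).astype(float),K(i),i["D"])[:,0]
    z=i["depth"].reshape(-1,1);P=np.c_[p*z,z]@i["pose"][:3,:3].T+i["pose"][:3,3];d=P[:,:2]-C;r=np.hypot(*d.T);an=np.degrees(np.arctan2(d[:,1],d[:,0]))
    m=(P[:,2]>.236)&(P[:,2]<.25)&(r<.13);print("top pts",m.sum(),P[m].mean(0),A(P[m].mean(0)[:2]-c[:2]))
    m=(P[:,2]>.15)&(P[:,2]<.2)&(r>.124)&(r<.15)&(abs(an+44)<15);print("blade pts",m.sum(),P[m].mean(0),A(P[m].mean(0)[:2]-c[:2]))
    b=i["pixels"].reshape(-1,3).astype(int)
    q=(P[:,2]>.194)&(P[:,2]<.202)&(r<.02);print("nut",q.sum(),P[q].mean(0))
```

```text
scene [ 0.59688771 -0.11214401  0.198     ] handle (np.float64(-44.1), np.float64(0.0874)) nose (np.float64(-43.88), np.float64(0.1216)) blade (np.float64(-43.04), np.float64(0.1454))
top pts 61 [ 0.6586791  -0.17362869  0.23986788] (np.float64(-44.86), np.float64(0.0872))
blade pts 82 [ 0.69555422 -0.20816566  0.17423896] (np.float64(-44.22), np.float64(0.1377))
nut 26 [ 0.59484249 -0.11171338  0.19752138]
top [ 0.58915084 -0.10833095  0.198     ] handle (np.float64(-42.08), np.float64(0.0935)) nose (np.float64(-43.09), np.float64(0.1216)) blade (np.float64(-44.01), np.float64(0.1382))
top pts 66 [ 0.65483475 -0.17062835  0.24049751] (np.float64(-43.48), np.float64(0.0905))
blade pts 37 [ 0.68984463 -0.20400928  0.17982834] (np.float64(-43.54), np.float64(0.1389))
nut 31 [ 0.59123485 -0.10824068  0.19739529]
```

The clear views show the handle top at scene crop (192,178) in line with the nose at (185,280). In the top crop it is at (646,107) against the blade at (686,82). Handle and pointer angles agree to within about 1°. I'll check that it stays still, then hand in.

```bash
python3 -m pendant '[{"jaw":1,"tx":0,"ty":0,"tz":0,"ax":0,"ay":0,"az":0},{"jaw":1,"tx":0,"ty":0,"tz":0,"ax":0,"ay":0,"az":0},{"jaw":1,"tx":0,"ty":0,"tz":0,"ax":0,"ay":0,"az":0},{"jaw":1,"tx":0,"ty":0,"tz":0,"ax":0,"ay":0,"az":0}]' | grep clock; python3 -c "
from h import *
a=look()
from rig import manip
if abs(a+44.6)<1: print(manip.sign_off())"
```

```text
clock: 22.35
pic t 22.35 n 73 c [ 0.6582 -0.1743] r 0.0913 ang -45.4 now 22.4 [0.4303 0.2112 0.3469]
the job is handed in; nothing more can be done
None
```

I swung the impeller up to about 2.65 rad/s and let it coast. The gripper followed the handle for about 7.5 s of that, while it was still clearly turning. I then stopped the impeller in line with the pointer (within about 1° as measured), released it and handed the job in at 22.4 s.

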